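Press the tub lid's three pegs home

ROBOT

A 6-joint arm with a two-finger parallel gripper is mounted at the origin on the work surface. World frame = base frame: x ahead of the robot, y to its left, z up, the work surface at z = 0. Lengths are in m, angles in rad, forces in N, time in s.
With the tool pointing down it reaches from about 0.2 to 0.875 m from the base axis. Payload 3.4 kg.
Tool frame: the origin (TCP) lies at the centre of the arm's flange, where the gripper is bolted on; the fingertips stand ahead of it and the grasp point (between the pads) lies 180 mm ahead of it (nose_length is the y of the fingertips in the tool frame, in m); y points along the fingers, x is the direction in which the jaws open and shut, and the axes are right-handed (so a half turn about y gives the same grasp; the last joint's range is limited). The gripper opens to 94 mm and grips with 3 to 60 N. Pads are 16 mm wide; open, the fingers measure 119 mm over their backs; the gripper's body (75 mm by 177 mm) begins 78 mm behind the grasp point.
Start: joints at [0.984, 0.276, 1.505, -0, 1.361, -0.121], TCP at [0.258, 0.514, 0.405] pointing down, gripper open.
Joint ranges: [-2.89, 2.89], [-0.75, 2.08], [0.22, 2.7], [-1.18, 4.32], [0.11, 2.71], [-2.7, 2.7]. Speed limits (rad/s): [2.57, 2.57, 3.14, 3.14, 3.14, 3.14].

INTERFACE

Orientations are given as a rotation vector (axis times angle).
In Python, from station import state, read_camera, finish_job, nose_length gives the robot as it stands.
- The arm moves only by the tool apply_moves, never from a script. Its argument "deltas" is text: rows parted by semicolons, each of 7 numbers parted by spaces: the finger opening in m, from 0 to 0.094, then the shift along the tool's x, y, z in m, then the turn, a rotation vector about the tool's x, y, z in degrees. A call has exactly 10 rows; each row shifts and turns the commanded pose from where the row before left it, along the tool's axes as they then stand; what a row does not reach is not made up. A row lasts 1/8 s, in which the tool goes at most 62.5 mm and 10.7 degrees, less where a joint would pass 70% of its speed; a pose out of reach is approached as far as the arm can. A call is refused whole if a number of a shift passes 0.0625 or a number of a turn 10.7, either way. A call with a gripper value outside its range is refused whole. The fingers move at their own pace and stop on an object; "newtons" is the grip in N (left out, the last holds). Time passes only in rows, so rows that do not move let the fingers close, or fill a call up. It gives the time, the measured TCP pose, the force and the opening at its end, in the units of the state.
- state(): the state, without advancing time (a new reading comes with each control period).
- read_camera(name): name is "side" or "top"; returns a dict with "img" (384x512x3 uint8, red, green, blue), "fov_y" (degrees; the focal length in pixels is half the picture's height over the tangent of half this angle, whatever the lens; pixels are square), "cx", "cy" (the principal point, pixels), "dist" ([k1, k2, p1, p2, k3] as OpenCV has them; the pictures are not rectified), "xyz" and "attitude" of the camera in the world. Camera axes: x right, y up, looking along -z (the intrinsics and any distortion apply to the point x, -y, -z); pixel columns grow to the right and rows downward; lengths in m; the calibration is good to about 2 mm. A picture is of the moment at which its call begins. There is no depth.
- finish_job(): hands the job in, once; it reports no verdict.
The state is a dict: "time_s": time; "joint_pos": joint angles; "joint_velocities": joint speeds; "effort": joint torques, N m; "ee_pos": TCP position; "eef_rot": TCP orientation; "ft_force": force on the tool from outside, world axes, zero at the start; "ft_torque": the same for the moment, N m; "finger_gap": finger opening in m.
Only numpy, scipy, OpenCV 4.12 (cv2) and the standard library are available. Lean on these libraries where they do the work, as an engineer would, in place of code of your own. Each camera call takes 0.05 s, during which the arm holds its last target.

TASK

The round wooden tub lid on the bench has a batten held by three pegs that still stand proud. With the fingertips only, gently press each peg fully home, in this order so that the batten pulls down evenly: first the yellow one in the middle, then the red one, then the blue one. Do not grip or lift anything, do not shove the lid out of its place or hammer on it, and leave the things lying around and on the lid where they are.

Things in the scene. Friction and masses are not known exactly. Their poses are not given: they have to be found in the camera images.
- lid: round loose lid of a wooden tub, 250 mm diameter, 22 mm thick, 0.85 kg, lying flat on the bench; across its middle a batten 190 mm long, 52 mm wide, 20 mm high whose top face is 42 mm above the bench. Origin: centre of the lid's underside; z up; x runs along the batten towards the red peg. Red peg at x = +65 mm, yellow at 0, blue at x = -65 mm, all at y = 0.
- peg_yellow_top (a point): the middle peg of the lid: 24 mm diameter wooden cylinder with a yellow-painted end. The point is the centre of its flat top face and goes down with the peg. Standing fully proud the top is 13 mm above the batten's top face (55 mm above the bench); pressed home it is 1 mm above it (43 mm above the bench).
- peg_red_top (a point): one end peg of the lid: 24 mm diameter wooden cylinder with a red-painted end. The point is the centre of its flat top face and goes down with the peg. Standing fully proud the top is 13 mm above the batten's top face (55 mm above the bench); pressed home it is 1 mm above it (43 mm above the bench).
- peg_blue_top (a point): the other end peg of the lid: 24 mm diameter wooden cylinder with a blue-painted end. The point is the centre of its flat top face and goes down with the peg. Standing fully proud the top is 13 mm above the batten's top face (55 mm above the bench); pressed home it is 1 mm above it (43 mm above the bench).
- peg_yellow (a joint): how far the yellow peg has been pressed in, m: 0 = fully proud, 0.012 = home against its stop. It starts somewhere between 0 and 0.003. It slides straight down under about 5 to 7 N, stays where it is left, and comes up against a firm stop at 0.012; a slow press of about 10 N is enough, a fast run into the stop is a blow.
- peg_red (a joint): how far the red peg has been pressed in, m: 0 = fully proud, 0.012 = home against its stop. It starts somewhere between 0 and 0.003. It slides straight down under about 5 to 7 N, stays where it is left, and comes up against a firm stop at 0.012; a slow press of about 10 N is enough, a fast run into the stop is a blow.
- peg_blue (a joint): how far the blue peg has been pressed in, m: 0 = fully proud, 0.012 = home against its stop. It starts somewhere between 0 and 0.003. It slides straight down under about 5 to 7 N, stays where it is left, and comes up against a firm stop at 0.012; a slow press of about 10 N is enough, a fast run into the stop is a blow.
- spare_peg: unpainted loose wooden peg, 24 mm diameter, 40 mm tall, standing upright on the lid beside the batten (its top 62 mm above the bench); origin at the centre of its underside. Leave it alone.
- gauge: loose dark wooden gauge block 60 x 18 x 14 mm lying on the lid on the other side of the batten; origin at the centre of its underside, x along its length. Leave it alone.
- mallet: wooden mallet lying on the bench, 0.27 m long, head 110 mm wide and 68 mm high; origin on the bench under its handle, x towards the head (head centre at x = 120 mm). Leave it alone.
- pail: small open wooden pail with two hoops, 112 mm diameter, 105 mm tall, standing on the bench; origin at the centre of its underside. Leave it alone.
- plane: wooden hand plane, 170 x 50 mm, about 85 mm tall, on the bench; origin at the centre of its underside, x along its length. Leave it alone.
- glue: white glue bottle with orange cap, 56 mm diameter, 130 mm tall, upright; origin at the centre of its underside. Leave it alone.

How it is judged:
On the way, in this order (a step that is already met when the one before it is completed fails the run):
1. the yellow peg is pressed home (value of joint peg_yellow above 0.01 m), for 0.1 s.
2. the red peg is pressed home (value of joint peg_red above 0.01 m), for 0.1 s.
3. the blue peg is pressed home (value of joint peg_blue above 0.01 m), for 0.1 s.
At the end, for the whole second after the job is handed in: All three pegs are at least 10 of their 12 mm in (tops no more than 3 mm above the batten); the lid lies flat and still on the bench within 25 mm of where it was, and every other loose thing is within 30 mm of where it was (value of joint each of peg_yellow, peg_red, peg_blue above 0.01 m and height (world z) of lid below 0.006 m and angle between lid's own z axis and vertical below 0.03 rad and distance of lid from where it was at the start of the episode below 0.025 m and linear speed of lid below 0.01 m/s and distance of each of spare_peg, gauge, mallet, pail, plane, glue from where it was at the start of the episode below 0.03 m); the robot touches nothing.
It fails at once if the lid is lifted or tipped (height (world z) of lid above 0.008 m or angle between lid's own z axis and vertical above 0.08 rad).
It fails at once if the lid is shoved more than 25 mm (distance of lid from where it was at the start of the episode above 0.025 m).
It fails at once if the lid or a peg is pressed or struck with more than 60 N (contact force between any of the fingers, the arm and lid above 60 N).
It fails at once if another loose thing (spare peg, gauge block, mallet, pail, plane, glue bottle) is lifted, or moved more than 30 mm (distance of any of spare_peg, gauge, mallet, pail, plane, glue from where it was at the start of the episode above 0.03 m).
It also fails if it takes over 48 s, if anything falls off the work surface, if the arm or the gripper's body presses on something with over 40 N, if the wrist force passes 120 N, or if a joint passes its speed limit or range.

## Working session

There is one attempt and no reset: what is moved stays moved. The work goes in short steps, Python scripts to look and compute and a tool call to move; the robot and the scene stay as the last step left them, time stands still between calls to the robot, and variables do not carry over. Pictures are saved under pics/ and viewed, and the job is handed in when it is done.

Besides the shell and the picture viewer there is one more tool, called after "Call:" in YAML: its name, and indented under it one key for each argument. apply_moves: Moves the arm, as the interface text tells. Its arguments: {"type":"object","properties":{"deltas":{"type":"string"},"newtons":{"type":"number"}},"required":["deltas"]}

```bash
ls; mkdir -p pics; python3 - <<'E'
from station import *
import cv2
print(state(), nose_length)
for n in ("top","side"):
    c=read_camera(n); cv2.imwrite(f"pics/{n}0.png",c["img"][:,:,::-1]); print(n,{k:v for k,v in c.items() if k!="img"})
E
```

```text
pics
{'time_s': 0.0, 'joint_pos': array([ 9.83997938e-01,  2.76588274e-01,  1.50609763e+00, -6.72742279e-06,
        1.36066445e+00, -1.20994656e-01]), 'joint_velocities': array([-0.00019668, -0.00067489, -0.00089566, -0.00090104, -0.00063348,
        0.00081187]), 'effort': array([ 2.21910821e-03, -4.04589629e+01, -2.37229335e+01,  7.04360311e-02,
        3.46355711e-02, -1.41143255e-04]), 'ee_pos': array([0.25814993, 0.5135739 , 0.4038224 ]), 'eef_rot': array([-1.39501856, -0.85841355,  0.86102447]), 'ft_force': array([-0.55166106, -0.50227022, -0.03012902]), 'ft_torque': array([-0.01566527, -0.01381123, -0.04797064]), 'finger_gap': 0.09400490273060658} 0.1992
top {'fov_y': 45.35871608068478, 'cx': 251.93420603325117, 'cy': 194.94142238192538, 'dist': array([-0.04290812,  0.        ,  0.        ,  0.        ,  0.        ]), 'xyz': array([0.36697977, 0.00448613, 1.58679854]), 'attitude': array([ 0.1011432 , -0.0822378 , -1.55384515])}
side {'fov_y': 54.23425974105645, 'cx': 259.674792054355, 'cy': 195.45946772259143, 'dist': array([-0.05894608,  0.        ,  0.        ,  0.        ,  0.        ]), 'xyz': array([ 0.33866349, -0.62786073,  0.75887385]), 'attitude': array([ 0.7549923 , -0.14353558, -0.32802244])}
```

View pics/top0.png

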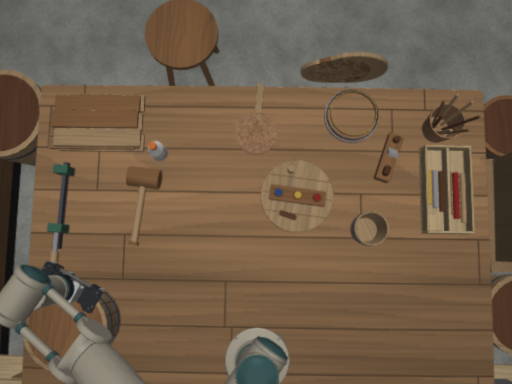

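View pics/side0.png

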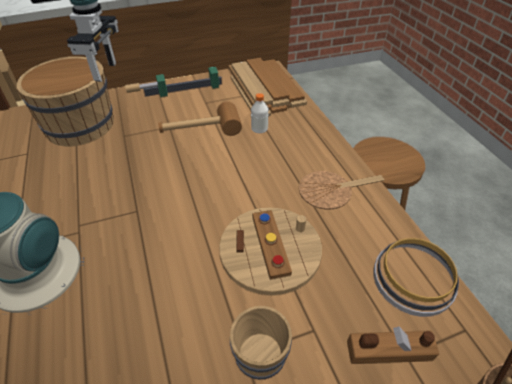

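The top view shows the lid at about (297,195), with blue at (278,192), yellow at (298,195) and red at (317,198). The spare peg is at (291,169) and the gauge at (287,215). In the side view the pegs are at (265,218), (271,239) and (278,261).

```bash
cat > h.py <<'E'
import numpy as np, cv2
from station import *
from scipy.spatial.transform import Rotation as R
def ray(c,p):
    h,w=c["img"].shape[:2]; f=h/2/np.tan(np.radians(c["fov_y"])/2)
    K=np.array([[f,0,c["cx"]],[0,f,c["cy"]],[0,0,1]])
    u=cv2.undistortPoints(np.array([[p]],float),K,np.array(c["dist"],float))[0,0]
    d=R.from_rotvec(c["attitude"]).apply([u[0],-u[1],-1]); return np.array(c["xyz"]),d/np.linalg.norm(d)
def plane(c,p,z):
    o,d=ray(c,p); return o+d*(z-o[2])/d[2]
def tri(rs):
    A=sum(np.eye(3)-np.outer(d,d) for o,d in rs); b=sum((np.eye(3)-np.outer(d,d))@o for o,d in rs)
    x=np.linalg.solve(A,b); return x,[np.linalg.norm(np.cross(x-o,d)) for o,d in rs]
HS={"yellow":((20,33),),"red":((0,6),(174,180)),"blue":((100,125),)}
G={"top":{"blue":(278,192),"yellow":(298,195),"red":(317,198)},"side":{"blue":(265,218),"yellow":(271,239),"red":(278,261)}}
def blob(c,n,k,verbose=True):
    hsv=cv2.cvtColor(c["img"],cv2.COLOR_RGB2HSV).astype(int); g=G[n][k]
    m=np.zeros(hsv.shape[:2],bool)
    for a,b in HS[k]: m|=(hsv[...,0]>=a)&(hsv[...,0]<=b)
    m&=(hsv[...,1]>(170 if k!="blue" else 110))&(hsv[...,2]>90)
    yy,xx=np.mgrid[:384,:512]; m&=(np.hypot(xx-g[0],yy-g[1])<11)
    n_,l,s,ce=cv2.connectedComponentsWithStats(m.astype(np.uint8))
    if n_<2: return None
    i=1+np.argmax(s[1:,4]); 
    if verbose: print(n,k,s[i],ce[i].round(2))
    return ce[i]
E
python3 - <<'E'
from h import *
C={n:read_camera(n) for n in("top","side")}
P={}
for k in("blue","yellow","red"):
    ps={n:blob(C[n],n,k) for n in C}
    x,r=tri([ray(C[n],ps[n]) for n in C]); P[k]=x
    print(k,x.round(4),np.round(r,4),"plane.054",plane(C["top"],ps["top"],.054).round(4),plane(C["side"],ps["side"],.054).round(4))
print(np.degrees(np.arctan2(*(P["red"]-P["blue"])[[1,0]])),np.linalg.norm(P["red"]-P["blue"]))
for nm,p,z in(("spare",(291,169),.06),("gauge",(287,215),.036),("pail",(370,229),.1)): print(nm,plane(C["top"],p,z))
ims=[]
for n,(x,y) in(("top",(297,195)),("side",(270,245))):
    ims.append(cv2.resize(C[n]["img"][y-55:y+55,x-55:x+55,::-1],(400,400),interpolation=cv2.INTER_CUBIC))
cv2.imwrite("pics/crop1.png",np.hstack(ims))
s=state(); print(R.from_rotvec(s["eef_rot"]).as_matrix().round(4))
E
```

```text
top blue [276 189   6   6  28] [278.32 191.68]
side blue [260 214   9   7  51] [264.12 217.1 ]
blue [ 0.5616 -0.0647  0.05  ] [0.0019 0.0019] plane.054 [ 0.5593 -0.0641  0.054 ] [ 0.5622 -0.0681  0.054 ]
side yellow [266 234  10   7  44] [270.5  236.93]Traceback (most recent call last):
  File "<stdin>", line 6, in <module>
  File "h.py", line 7, in ray
    u=cv2.undistortPoints(np.array([[p]],float),K,np.array(c["dist"],float))[0,0]
      ~~~~~~~~~~~~~~~~~~~^^^^^^^^^^^^^^^^^^^^^^^^^^^^^^^^^^^^^^^^^^^^^^^^^^^
cv2.error: OpenCV(4.12.0) /io/opencv/modules/calib3d/src/undistort.dispatch.cpp:538: error: (-215:Assertion failed) npoints >= 0 && src.isContinuous() && (depth == CV_32F || depth == CV_64F) in function 'undistortPoints'
```

```bash
python3 - <<'E'
from h import *
C={n:read_camera(n) for n in("top","side")}
hs=cv2.cvtColor(C["top"]["img"],cv2.COLOR_RGB2HSV)
for u in range(294,303): print([tuple(int(a) for a in hs[v,u]) for v in (193,195,197)])
print([tuple(int(a) for a in hs[198,u]) for u in range(312,323)])
print([tuple(int(a) for a in hs[263,u]) for u in range(271,287)])
ims=[]
for n,(x,y) in(("top",(297,195)),("side",(270,245))):
    ims.append(cv2.resize(C[n]["img"][y-55:y+55,x-55:x+55,::-1],(400,400),interpolation=cv2.INTER_CUBIC))
cv2.imwrite("pics/crop1.png",np.hstack(ims))
E
```

```text
[(20, 157, 130), (21, 156, 132), (16, 138, 98)]
[(21, 165, 161), (21, 166, 164), (20, 156, 124)]
[(22, 166, 171), (22, 166, 172), (21, 163, 149)]
[(21, 167, 173), (21, 167, 174), (21, 164, 157)]
[(21, 166, 174), (22, 167, 174), (21, 166, 154)]
[(21, 166, 172), (21, 166, 174), (21, 161, 149)]
[(21, 163, 160), (21, 163, 164), (19, 158, 129)]
[(19, 151, 128), (19, 155, 128), (16, 141, 110)]
[(14, 132, 108), (14, 131, 109), (14, 130, 110)]
[(13, 132, 93), (6, 152, 94), (2, 174, 114), (1, 180, 122), (1, 180, 123), (1, 182, 122), (1, 182, 122), (1, 179, 120), (6, 158, 105), (12, 132, 104), (13, 130, 110)]
[(15, 113, 133), (15, 115, 133), (15, 113, 133), (15, 115, 133), (15, 115, 133), (15, 115, 133), (15, 114, 134), (15, 114, 134), (15, 116, 134), (15, 115, 135), (15, 114, 134), (15, 113, 135), (15, 114, 134), (15, 114, 134), (15, 113, 135), (15, 116, 134)]
```

View pics/crop1.png

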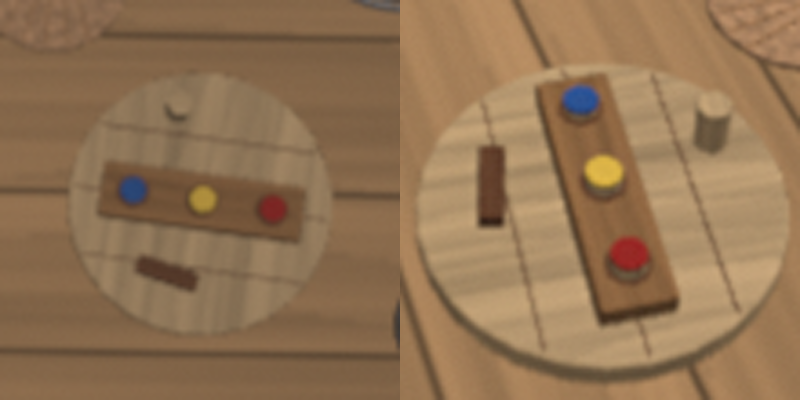

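The crops show all three pegs standing proud and the painted blobs are clear. I'll loosen the thresholds.

```bash
sed -i 's/170 if k!="blue" else 110)/148 if k!="blue" else 110)/; s/"yellow":((20,33)/"yellow":((18,33)/' h.py
python3 - <<'E'
from h import *
C={n:read_camera(n) for n in("top","side")}
P={}
for k in("blue","yellow","red"):
    ps={n:blob(C[n],n,k) for n in C}
    x,r=tri([ray(C[n],ps[n]) for n in C]); P[k]=x
    print(k,x.round(4),np.round(r,4),"plane.054",plane(C["top"],ps["top"],.054).round(4),plane(C["side"],ps["side"],.054).round(4))
print(np.degrees(np.arctan2(*(P["red"]-P["blue"])[[1,0]])),np.linalg.norm(P["red"]-P["blue"]))
for nm,p,z in(("spare",(291,169),.06),("gauge",(287,215),.036),("pail",(370,229),.1)): print(nm,plane(C["top"],p,z).round(3))
s=state(); print(R.from_rotvec(s["eef_rot"]).as_matrix().round(4),s["time_s"])
E
```

```text
top blue [276 189   6   6  28] [278.32 191.68]
side blue [260 214   9   7  51] [264.12 217.1 ]
blue [ 0.5616 -0.0647  0.05  ] [0.0019 0.0019] plane.054 [ 0.5593 -0.0641  0.054 ] [ 0.5622 -0.0681  0.054 ]
top yellow [294 191   8   8  49] [297.43 194.33]
side yellow [266 232  11  10  83] [270.66 236.72]
yellow [ 0.5536 -0.129   0.0526] [0.0023 0.0023] plane.054 [ 0.5513 -0.1283  0.054 ] [ 0.5555 -0.1302  0.054 ]
top red [313 194   8   7  44] [316.5 197. ]
side red [273 255  10   9  76] [277.62 259.17]
red [ 0.5456 -0.1931  0.0523] [0.0023 0.0023] plane.054 [ 0.5431 -0.1923  0.054 ] [ 0.5474 -0.1945  0.054 ]
-97.11985518589451 0.12944931932124362
spare [ 0.636 -0.106  0.06 ]
gauge [ 0.483 -0.095  0.036]
pail [ 0.436 -0.359  0.1  ]
[[ 4.492e-01 -1.000e-04 -8.935e-01]
 [ 8.935e-01 -1.000e-04  4.492e-01]
 [-2.000e-04 -1.000e+00 -0.000e+00]] 0.4
```

Yellow triangulates to (0.5536,-0.129) with its top near 52.6 mm, and the batten heading is -97°. Closing the fingers and moving above yellow, keeping the current yaw.

Call:
apply_moves:
  deltas: "0 -0.01 0 -0.012 0 0 0;0 -0.022 0 -0.028 0 0 0;0 -0.025 0 -0.031 0 0 0;0 -0.025 0 -0.031 0 0 0;0 -0.025 0 -0.031 0 0 0;0 -0.025 0 -0.031 0 0 0;0 -0.025 0 -0.031 0 0 0;0 -0.025 0 -0.031 0 0 0;0 -0.025 0 -0.031 0 0 0;0 -0.025 0 -0.031 0 0 0"
  newtons: 20

```text
time_s: 1.65
ee_pos: [0.4113, 0.1751, 0.4049]
eef_rot: [-1.395, -0.86, 0.859]
ft_force: [-0.7, -0.6, 0.4]
finger_gap: 0.0012
```

Call:
apply_moves:
  deltas: "0 -0.025 0 -0.031 0 0 0;0 -0.025 0 -0.031 0 0 0;0 -0.025 0.01 -0.031 0 0 0;0 -0.025 0.01 -0.031 0 0 0;0 -0.025 0.02 -0.031 0 0 0;0 -0.025 0.02 -0.031 0 0 0;0 -0.025 0.02 -0.031 0 0 0;0 -0.02 0.014 -0.025 0 0 0;0 -0.01 0.01 -0.012 0 0 0;0 0 0 0 0 0 0"

```text
time_s: 2.9
ee_pos: [0.5458, -0.1208, 0.3]
eef_rot: [-1.393, -0.857, 0.859]
ft_force: [0.3, -0.5, 0.8]
finger_gap: 0.0005
```

```bash
cat > go.py <<'E'
from h import *
import sys
def togo(t):
    s=state(); M=R.from_rotvec(s["eef_rot"]).as_matrix()
    d=np.array(t)-s["ee_pos"]; print("t",s["time_s"],"pos",s["ee_pos"].round(4),"gap",round(s["finger_gap"],4),"F",s["ft_force"].round(1),"tool-delta mm",(M.T@d*1e3).round(2)); print("tilt y axis",M[:,1].round(4), "tip",(s["ee_pos"]+.1992*M[:,1]).round(4))
if __name__=="__main__": togo([float(a) for a in sys.argv[1:4]])
E
python3 go.py 0.5536 -0.129 0.2642
```

```text
t 2.9 pos [ 0.5458 -0.1208  0.3   ] gap 0.0005 F [ 0.3 -0.5  0.8] tool-delta mm [ -3.83  35.76 -10.74]
tilt y axis [-1.8e-03  9.0e-04 -1.0e+00] tip [ 0.5454 -0.1206  0.1008]
```

Call:
apply_moves:
  deltas: "0 -0.001 0 -0.004 0 0 0;0 -0.002 0 -0.004 0 0 0;0 -0.0008 0 -0.003 0 0 0;0 0 0.01 0 0 0 0;0 0 0.009 0 0 0 0;0 0 0.006 0 0 0 0;0 0 0.003 0 0 0 0;0 0 0 0 0 0 0;0 0 0 0 0 0 0;0 0 0 0 0 0 0"

```text
time_s: 4.15
ee_pos: [0.5545, -0.1285, 0.2729]
eef_rot: [-1.395, -0.86, 0.859]
ft_force: [-0.3, 0.3, -0.0]
finger_gap: 0.0003
```

```bash
python3 go.py 0.5536 -0.129 0.2522; python3 - <<'E'
from h import *
C={n:read_camera(n) for n in("top","side")}
ims=[]
for n,(x,y) in(("top",(297,195)),("side",(270,235))):
    ims.append(cv2.resize(C[n]["img"][y-55:y+55,x-55:x+55,::-1],(400,400),interpolation=cv2.INTER_CUBIC))
cv2.imwrite("pics/crop2.png",np.hstack(ims))
E
```

```text
t 4.15 pos [ 0.5545 -0.1285  0.2729] gap 0.0003 F [-0.3  0.3 -0. ] tool-delta mm [-0.85 20.74  0.56]
tilt y axis [ 6.e-04 -1.e-04 -1.e+00] tip [ 0.5546 -0.1285  0.0737]
```

View pics/crop2.png

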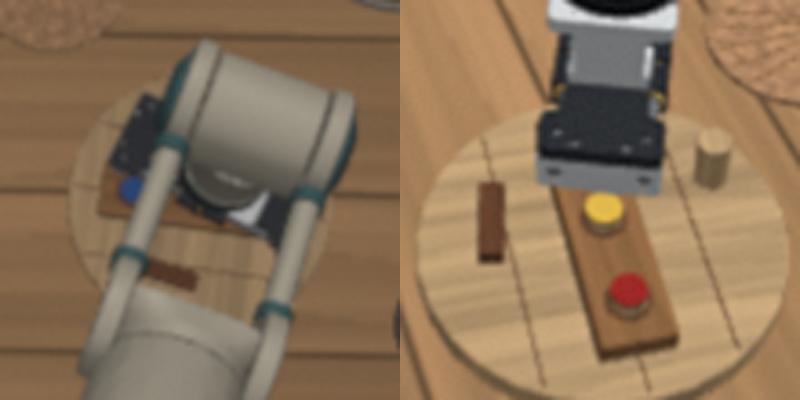

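The side view shows the gripper body hiding the finger tips, with yellow still visible just under it at crop (603,212). The pose matches the target, so I'll descend and use force as the contact check.

Call:
apply_moves:
  deltas: "0 -0.0009 0.005 0.0005 0 0 0;0 0 0.005 0 0 0 0;0 0 0.003 0 0 0 0;0 0 0.002 0 0 0 0;0 0 0.001 0 0 0 0;0 0 0.001 0 0 0 0;0 0 0.001 0 0 0 0;0 0 0.001 0 0 0 0;0 0 0 0 0 0 0;0 0 0 0 0 0 0"

```text
time_s: 5.5
ee_pos: [0.5536, -0.129, 0.254]
eef_rot: [-1.395, -0.86, 0.859]
ft_force: [-0.9, 0.4, 3.3]
finger_gap: 0.0006
```

```bash
python3 go.py 0.5536 -0.129 0.2422
```

```text
t 5.5 pos [ 0.5536 -0.129   0.254 ] gap 0.0006 F [-0.9  0.4  3.3] tool-delta mm [ 3.000e-02  1.178e+01 -1.000e-02]
tilt y axis [ 4.e-04 -0.e+00 -1.e+00] tip [ 0.5537 -0.129   0.0548]
```

Call:
apply_moves:
  deltas: "0 0 0.001 0 0 0 0;0 0 0.001 0 0 0 0;0 0 0.001 0 0 0 0;0 0 0.001 0 0 0 0;0 0 0.001 0 0 0 0;0 0 0.001 0 0 0 0;0 0 0.001 0 0 0 0;0 0 0.001 0 0 0 0;0 0 0 0 0 0 0;0 0 0 0 0 0 0"

```text
time_s: 6.75
ee_pos: [0.5535, -0.129, 0.2459]
eef_rot: [-1.394, -0.86, 0.859]
ft_force: [-0.5, 0.9, 4.4]
finger_gap: 0.0001
```

```bash
python3 go.py 0.5536 -0.129 0.2422
```

```text
t 6.75 pos [ 0.5535 -0.129   0.2459] gap 0.0001 F [-0.5  0.9  4.4] tool-delta mm [ 0.06  3.68 -0.03]
tilt y axis [ 3.e-04 -0.e+00 -1.e+00] tip [ 0.5536 -0.129   0.0467]
```

Call:
apply_moves:
  deltas: "0 0 0.0005 0 0 0 0;0 0 0.0005 0 0 0 0;0 0 0.0005 0 0 0 0;0 0 0.0005 0 0 0 0;0 0 0.0005 0 0 0 0;0 0 0.0005 0 0 0 0;0 0 0.0003 0 0 0 0;0 0 0 0 0 0 0;0 0 0 0 0 0 0;0 0 0 0 0 0 0"

```text
time_s: 8.0
ee_pos: [0.5536, -0.1291, 0.2424]
eef_rot: [-1.394, -0.86, 0.859]
ft_force: [-0.3, -0.4, 6.3]
finger_gap: 0.0006
```

```bash
python3 go.py 0.5536 -0.129 0.2422
```

```text
t 8.0 pos [ 0.5536 -0.1291  0.2424] gap 0.0006 F [-0.3 -0.4  6.3] tool-delta mm [ 0.07  0.23 -0.  ]
tilt y axis [ 2.e-04  0.e+00 -1.e+00] tip [ 0.5536 -0.129   0.0432]
```

Call:
apply_moves:
  deltas: "0 0 0.0003 0 0 0 0;0 0 0.0003 0 0 0 0;0 0 0.0003 0 0 0 0;0 0 0 0 0 0 0;0 0 0 0 0 0 0;0 0 0 0 0 0 0;0 0 0 0 0 0 0;0 0 0 0 0 0 0;0 0 0 0 0 0 0;0 0 0 0 0 0 0"

```text
time_s: 9.25
ee_pos: [0.5535, -0.129, 0.2424]
eef_rot: [-1.395, -0.86, 0.859]
ft_force: [-2.5, 0.0, 11.5]
finger_gap: 0.0005
```

```bash
python3 go.py 0.5536 -0.129 0.2422
```

```text
t 9.25 pos [ 0.5535 -0.129   0.2424] gap 0.0005 F [-2.5  0.  11.5] tool-delta mm [ 0.03  0.21 -0.05]
tilt y axis [ 6.e-04 -2.e-04 -1.e+00] tip [ 0.5537 -0.129   0.0432]
```

Force rose to 11.5 N with the tip stuck at 43.2 mm, so yellow is home. Lifting and going over to red.

Call:
apply_moves:
  deltas: "0 0 -0.003 0 0 0 0;0 0 -0.01 0 0 0 0;0 0 -0.012 0 0 0 0;0 -0.01 -0.002 -0.004 0 0 0;0 -0.017 0 -0.006 0 0 0;0 -0.017 0 -0.006 0 0 0;0 -0.012 0 -0.004 0 0 0;0 -0.0052 0 -0.0018 0 0 0;0 0 0 0 0 0 0;0 0 0 0 0 0 0"

```text
time_s: 10.5
ee_pos: [0.5455, -0.1932, 0.2684]
eef_rot: [-1.394, -0.86, 0.86]
ft_force: [0.6, 0.1, -0.6]
finger_gap: 0.0003
```

```bash
python3 go.py 0.5455 -0.1934 0.2422; python3 - <<'E'
from h import *
C={n:read_camera(n) for n in("top","side")}
for k in("blue","yellow","red"): print(blob(C["side"],"side",k))
ims=[]
for n,(x,y) in(("top",(297,195)),("side",(270,235))):
    ims.append(cv2.resize(C[n]["img"][y-55:y+55,x-55:x+55,::-1],(400,400),interpolation=cv2.INTER_CUBIC))
cv2.imwrite("pics/crop3.png",np.hstack(ims))
E
```

```text
t 10.5 pos [ 0.5455 -0.1932  0.2684] gap 0.0003 F [ 0.6  0.1 -0.6] tool-delta mm [-0.2  26.18 -0.13]
tilt y axis [-2.e-04  5.e-04 -1.e+00] tip [ 0.5454 -0.1931  0.0692]
side blue [260 215   5   6  24] [262.12 217.33]
[262.125      217.33333333]
None
side red [273 261   9   3  19] [276.84 262.05]
[276.84210526 262.05263158]
```

View pics/crop3.png

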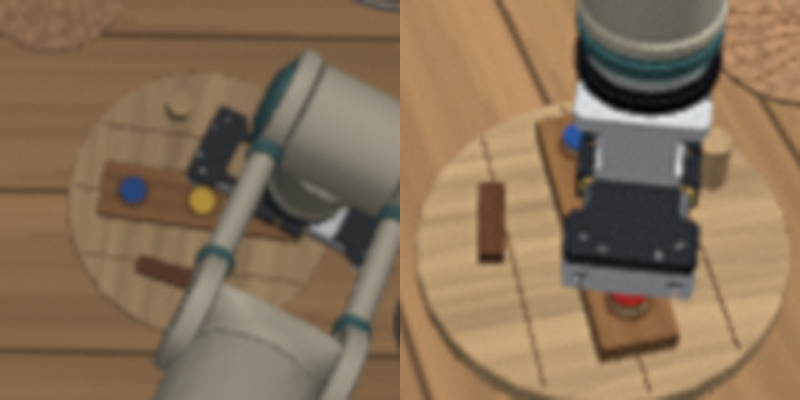

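The lid has not moved. The gripper body is over red, which is at crop (628,298) in the side view, and yellow in the top view is flush. Lowering slowly.

Call:
apply_moves:
  deltas: "0 -0.0002 0.004 -0.0001 0 0 0;0 0 0.004 0 0 0 0;0 0 0.002 0 0 0 0;0 0 0.001 0 0 0 0;0 0 0.001 0 0 0 0;0 0 0.001 0 0 0 0;0 0 0.001 0 0 0 0;0 0 0.001 0 0 0 0;0 0 0 0 0 0 0;0 0 0 0 0 0 0"

```text
time_s: 11.85
ee_pos: [0.5455, -0.1937, 0.2538]
eef_rot: [-1.395, -0.86, 0.859]
ft_force: [-0.8, -0.6, 4.4]
finger_gap: 0.0002
```

Call:
apply_moves:
  deltas: "0 0 0.001 0 0 0 0;0 0 0.001 0 0 0 0;0 0 0.001 0 0 0 0;0 0 0.001 0 0 0 0;0 0 0.001 0 0 0 0;0 0 0.001 0 0 0 0;0 0 0.001 0 0 0 0;0 0 0 0 0 0 0;0 0 0 0 0 0 0;0 0 0 0 0 0 0"

```text
time_s: 13.1
ee_pos: [0.5455, -0.1938, 0.2466]
eef_rot: [-1.394, -0.86, 0.859]
ft_force: [-0.9, -0.0, 5.2]
finger_gap: 0.0009
```

```bash
python3 go.py 0.5455 -0.1934 0.2422
```

```text
t 13.1 pos [ 0.5455 -0.1938  0.2466] gap 0.0009 F [-0.9 -0.   5.2] tool-delta mm [0.31 4.37 0.2 ]
tilt y axis [ 2.e-04 -0.e+00 -1.e+00] tip [ 0.5456 -0.1938  0.0474]
```

Call:
apply_moves:
  deltas: "0 0 0.0005 0 0 0 0;0 0 0.0005 0 0 0 0;0 0 0.0005 0 0 0 0;0 0 0.0005 0 0 0 0;0 0 0.0005 0 0 0 0;0 0 0.0005 0 0 0 0;0 0 0.0005 0 0 0 0;0 0 0.0005 0 0 0 0;0 0 0 0 0 0 0;0 0 0 0 0 0 0"

```text
time_s: 14.35
ee_pos: [0.5456, -0.1937, 0.2425]
eef_rot: [-1.394, -0.86, 0.859]
ft_force: [-0.7, -0.3, 5.6]
finger_gap: 0.0003
```

Call:
apply_moves:
  deltas: "0 0 0.0003 0 0 0 0;0 0 0.0003 0 0 0 0;0 0 0.0003 0 0 0 0;0 0 0 0 0 0 0;0 0 0 0 0 0 0;0 0 0 0 0 0 0;0 0 0 0 0 0 0;0 0 0 0 0 0 0;0 0 0 0 0 0 0;0 0 0 0 0 0 0"

```text
time_s: 15.6
ee_pos: [0.5455, -0.1937, 0.2424]
eef_rot: [-1.395, -0.86, 0.859]
ft_force: [-1.8, -0.2, 9.2]
finger_gap: 0.0002
```

```bash
python3 go.py 0.5616 -0.0647 0.2422
```

```text
t 15.6 pos [ 0.5455 -0.1937  0.2424] gap 0.0002 F [-1.8 -0.2  9.2] tool-delta mm [122.49   0.19  43.58]
tilt y axis [ 6.e-04 -3.e-04 -1.e+00] tip [ 0.5456 -0.1938  0.0432]
```

Red stopped at the same height, 43.2 mm, at 9.2 N, so it is home. On to blue.

Call:
apply_moves:
  deltas: "0 0 -0.003 0 0 0 0;0 0 -0.01 0 0 0 0;0 0 -0.012 0 0 0 0;0 0.012 -0.002 0.004 0 0 0;0 0.025 0 0.009 0 0 0;0 0.03 0 0.011 0 0 0;0 0.03 0 0.011 0 0 0;0 0.018 0 0.006 0 0 0;0 0.0075 0 0.0026 0 0 0;0 0 0 0 0 0 0"

```text
time_s: 16.85
ee_pos: [0.5617, -0.0645, 0.2686]
eef_rot: [-1.394, -0.86, 0.86]
ft_force: [0.5, 0.2, -0.6]
finger_gap: 0.0006
```

```bash
python3 go.py 0.5616 -0.0647 0.2422; python3 - <<'E'
from h import *
C={n:read_camera(n) for n in("top","side")}
for k in("yellow","red"):
    p=blob(C["side"],"side",k); print(plane(C["side"],p,.043))
ims=[]
for n,(x,y) in(("top",(297,195)),("side",(270,235))):
    ims.append(cv2.resize(C[n]["img"][y-55:y+55,x-55:x+55,::-1],(400,400),interpolation=cv2.INTER_CUBIC))
cv2.imwrite("pics/crop4.png",np.hstack(ims))
E
```

```text
t 16.85 pos [ 0.5617 -0.0645  0.2686] gap 0.0006 F [ 0.5  0.2 -0.6] tool-delta mm [-2.000e-01  2.639e+01  1.000e-02]
tilt y axis [ 1.e-04 -3.e-04 -1.e+00] tip [ 0.5617 -0.0646  0.0694]
side yellow [265 235  11  10  83] [270.41 239.48]
[ 0.55533923 -0.12996346  0.043     ]
side red [272 258  11   9  81] [277.31 261.98]
[ 0.5471334  -0.19458504  0.043     ]
```

View pics/crop4.png

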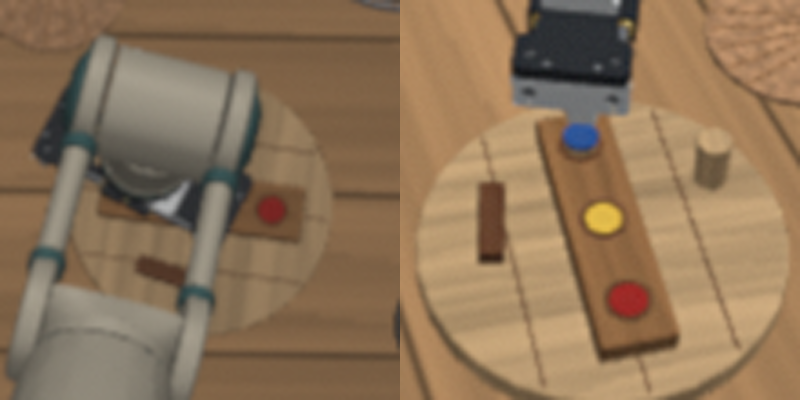

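Yellow (603,217) and red (628,299) are now flush in the side crop. Blue (581,137) is still proud with the fingertips directly above it, and nothing else has moved. Pressing blue.

Call:
apply_moves:
  deltas: "0 -0.0002 0.004 0 0 0 0;0 0 0.004 0 0 0 0;0 0 0.002 0 0 0 0;0 0 0.001 0 0 0 0;0 0 0.001 0 0 0 0;0 0 0.001 0 0 0 0;0 0 0.001 0 0 0 0;0 0 0.001 0 0 0 0;0 0 0 0 0 0 0;0 0 0 0 0 0 0"

```text
time_s: 18.2
ee_pos: [0.5615, -0.0649, 0.2536]
eef_rot: [-1.394, -0.86, 0.86]
ft_force: [-0.4, 0.4, 0.9]
finger_gap: 0.0003
```

Call:
apply_moves:
  deltas: "0 0 0.001 0 0 0 0;0 0 0.001 0 0 0 0;0 0 0.001 0 0 0 0;0 0 0.001 0 0 0 0;0 0 0.001 0 0 0 0;0 0 0.001 0 0 0 0;0 0 0.001 0 0 0 0;0 0 0 0 0 0 0;0 0 0 0 0 0 0;0 0 0 0 0 0 0"

```text
time_s: 19.45
ee_pos: [0.5615, -0.0649, 0.2467]
eef_rot: [-1.394, -0.86, 0.859]
ft_force: [-1.3, 0.6, 5.6]
finger_gap: 0.0001
```

Call:
apply_moves:
  deltas: "0 0 0.0005 0 0 0 0;0 0 0.0005 0 0 0 0;0 0 0.0005 0 0 0 0;0 0 0.0005 0 0 0 0;0 0 0.0005 0 0 0 0;0 0 0.0005 0 0 0 0;0 0 0.0005 0 0 0 0;0 0 0.0005 0 0 0 0;0 0 0 0 0 0 0;0 0 0 0 0 0 0"

```text
time_s: 20.7
ee_pos: [0.5615, -0.0649, 0.2425]
eef_rot: [-1.394, -0.86, 0.86]
ft_force: [-0.2, -0.4, 4.3]
finger_gap: 0.0004
```

```bash
python3 go.py 0.5616 -0.0647 0.2422
```

```text
t 20.7 pos [ 0.5615 -0.0649  0.2425] gap 0.0004 F [-0.2 -0.4  4.3] tool-delta mm [0.18 0.3  0.02]
tilt y axis [ 1.e-04  1.e-04 -1.e+00] tip [ 0.5616 -0.0649  0.0433]
```

Call:
apply_moves:
  deltas: "0 0 0.0003 0 0 0 0;0 0 0.0003 0 0 0 0;0 0 0.0003 0 0 0 0;0 0 0.0002 0 0 0 0;0 0 0 0 0 0 0;0 0 0 0 0 0 0;0 0 0 0 0 0 0;0 0 0 0 0 0 0;0 0 0 0 0 0 0;0 0 0 0 0 0 0"

```text
time_s: 21.95
ee_pos: [0.5615, -0.0648, 0.2424]
eef_rot: [-1.395, -0.86, 0.859]
ft_force: [-2.2, 0.1, 9.9]
finger_gap: 0.0005
```

Call:
apply_moves:
  deltas: "0 0 -0.003 0 0 0 0;0 0 -0.01 0 0 0 0;0 0 -0.02 0 0 0 0;0 0 -0.03 0 0 0 0;0 0.03 -0.03 0.03 0 0 0;0 0.04 -0.03 0.04 0 0 0;0 0.04 -0.02 0.04 0 0 0;0 0.04 0 0.04 0 0 0;0 0.02 0 0.02 0 0 0;0 0 0 0 0 0 0"

```text
time_s: 23.2
ee_pos: [0.4856, 0.1636, 0.384]
eef_rot: [-1.393, -0.862, 0.862]
ft_force: [0.1, 0.2, -0.1]
finger_gap: 0.0006
```

```bash
python3 go.py 0.5616 -0.0647 0.2422; python3 - <<'E'
from h import *
C={n:read_camera(n) for n in("top","side")}
for k in("blue","yellow","red"):
    ps={n:blob(C[n],n,k,0) for n in C}
    if ps["top"] is None or ps["side"] is None: print(k,ps); continue
    x,r=tri([ray(C[n],ps[n]) for n in C]); print(k,x.round(4),np.round(r,4),ps)
cv2.imwrite("pics/top5.png",C["top"]["img"][:,:,::-1])
cv2.imwrite("pics/side5.png",C["side"]["img"][:,:,::-1])
E
```

```text
t 23.2 pos [0.4856 0.1636 0.384 ] gap 0.0006 F [ 0.1  0.2 -0.1] tool-delta mm [-170.44  141.77 -169.85]
tilt y axis [ 1.e-04  2.e-04 -1.e+00] tip [0.4856 0.1636 0.1848]
blue [ 0.5616 -0.0644  0.0421] [0.0019 0.0019] {'top': array([278.11538462, 192.        ]), 'side': array([264.04, 219.06])}
yellow [ 0.5535 -0.129   0.0417] [0.0019 0.0019] {'top': array([297.19148936, 194.63829787]), 'side': array([270.3373494 , 239.57831325])}
red [ 0.5458 -0.193   0.041 ] [0.0018 0.0018] {'top': array([316.07142857, 197.19047619]), 'side': array([277.24390244, 261.96341463])}
```

View pics/side5.png

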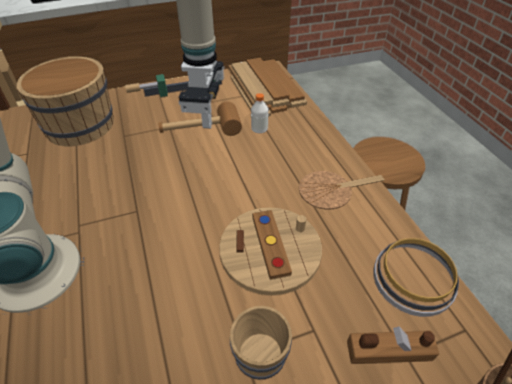

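View pics/top5.png

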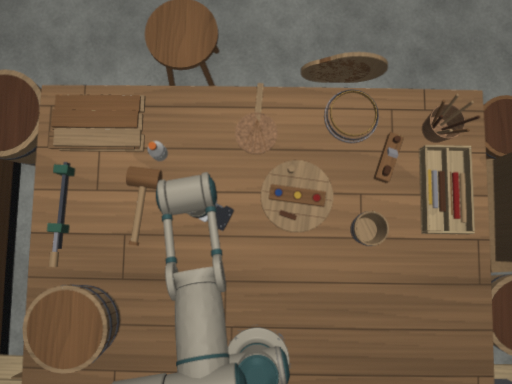

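All three pegs are flush: the tops triangulate to 41–42 mm, with the same calibration bias for each. The lid at top view (297,195), spare peg at (291,169) and gauge at (287,215) are unmoved, and the arm is clear at tip height 185 mm.

```bash
python3 -c "
from station import *
print(finish_job())"
```

```text
the job is handed in; nothing more can be done
None
```

I pressed the pegs home in the order yellow, red, blue, using the closed fingertips and slow steps, and handed the job in at about 23 s of the 48 s allowed. The hand-in returns no verdict.

**Stops:** each peg came up against its stop with the fingertips at 43.2 mm above the bench. The force readings there were 11.5 N for yellow, 9.2 N for red and 9.9 N for blue.

**Final camera check:** the peg tops triangulate to 41–42 mm, about 1–2 mm below the 43 mm expected. That is within the 2 mm calibration, and the rays from the two views missed each other by a similar amount. The pegs' x–y positions are within 1 mm of the start, so the lid did not shift.

**Surroundings:** the spare peg, gauge, mallet, pail, plane and glue look unmoved by eye in both views. I did not measure them again. The arm ended clear of everything, with the fingertips at about 185 mm.

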